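Clamp the chocolate mould on the vibrating table

ROBOT

A 6-joint arm with a two-finger parallel gripper is mounted at the origin on the work surface. World frame = base frame: x ahead of the robot, y to its left, z up, the work surface at z = 0. Lengths are in mm, angles in rad, forces in N, time in s.
With the tool pointing down it reaches from about 275 to 750 mm from the base axis. Payload 10.2 kg.
Tool frame: the origin (TCP) lies at the very end of the fingers, on their centre line; the grasp point (between the pads) lies 19 mm behind it (ctrl.grip_depth is the distance from the TCP to the grasp point, in mm); z points along the fingers, x is the direction in which the jaws open and shut, and the axes are right-handed (so a half turn about z gives the same grasp; the last joint's range is limited). The gripper opens to 85 mm and grips with 20 to 120 N. Pads are 22 mm wide; open, the fingers measure 114 mm over their backs; the gripper's body (76 mm by 85 mm) begins 54 mm behind the grasp point. The pads swing forward as they close: fully open they stand 13 mm farther back than shut.
Start: joints at [1.117, 0.313, 1.498, -0, 1.331, -0.223], TCP at [120.11, 511.082, 231.294] pointing down, gripper open.
Joint ranges: [-2.94, 2.94], [-0.97, 2.17], [0.19, 2.56], [-1.23, 4.37], [0.02, 3.11], [-2.88, 2.88]. Speed limits (rad/s): [2.39, 2.39, 3.01, 3.14, 3.14, 3.14].

INTERFACE

Orientations are given as a unit quaternion [w, x, y, z].
In Python, from rig import ctrl gives the robot as it stands.
- The arm moves only by the tool play_rows, never from a script. Its argument "motion" is a list of rows, each a list of 2 entries, a list of its own where there are three numbers: the shift along the tool's x, y, z in mm, then the turn, a rotation vector about the tool's x, y, z in degrees. A call has 1 to 20 rows; each row shifts and turns the commanded pose from where the row before left it, along the tool's axes as they then stand; what a row does not reach is not made up. A row lasts 1/12 s, in which the tool goes at most 41.7 mm and 7.16 degrees, less where a joint would pass 70% of its speed; a pose out of reach is approached as far as the arm can. A call with a gripper value outside its range is refused whole. "fingers" is the finger opening in mm, from 0 to 85.4, set as the call begins (left out, the last holds). The fingers move at their own pace and stop on an object; "squeeze" is the grip in N (left out, the last holds). Time passes only in rows, so rows that do not move let the fingers close. It gives the time, the measured TCP pose, the force and the opening at its end, in the units of the state.
- ctrl.sense(): the state, without advancing time (a new reading comes with each control period).
- ctrl.capture(name): name is "scene" or "top" or "wrist"; returns the picture (384x512x3 uint8, red, green, blue); there is no depth.
- ctrl.get_calibration(name): a dict with "K" (3x3 intrinsics, pixels), "k1" (the pictures are not rectified: a ray, as slopes to the right and down, at radius r is drawn at 1 + k1 r^2 times it, then the intrinsics apply), "R" (3x3) and "t" (3): a world point X has camera coordinates R X + t; the wrist camera has in their place "tool_from_camera" (4x4, takes a point from camera to tool coordinates, whose origin is the TCP and whose axes are the tool frame's). Camera axes: x right, y down, z forward; pixel columns grow to the right and rows downward; lengths in mm; the calibration is good to about 2 mm. A picture is of the moment at which its call begins: read the wrist's pose just before it. get_calibration takes no time and is no camera call.
- ctrl.finish_job(): hands the job in, once; it reports no verdict.
Trained networks look in the newest picture that a camera, given by its name, has taken for a name from the list of things; names that differ only in an ending like _2 or _b are one class to them, and where a whole thing is asked for, a point or a joint stands for the part that bears it (a point fixed in the world has none). Each returns a list of dicts, best first, with "p" (0 to 1); they miss things now and then, are a little off and sometimes report something else, mostly with a low value. They report only what shows in the picture. A call takes as long as a camera call.
- ctrl.spot_in(camera, name): "position" ([column, row] as shares, 0 to 1, of the picture: columns of its width, rows of its height, amid what is visible of it).
The state is a dict: "time_s": time; "joints": joint angles; "dq": joint speeds; "tau": joint torques, N m; "eef_pos": TCP position; "ee_rot": TCP orientation; "force": force on the tool from outside, world axes, zero at the start; "wrist_torque": the same for the moment, N m; "grip_width": opening from 0.0 (shut) to 1.0 (fully open).
Only numpy, scipy, OpenCV 4.12 (cv2) and the standard library are available. Lean on these libraries where they do the work, as an engineer would, in place of code of your own. Each camera call takes 0.05 s, during which the arm holds its last target. There are 200 camera calls.

TASK

Get the empty chocolate mould ready for filling: push it along the vibrating table until it is fully home against the end stop, sliding it and never lifting it. Then push the handle of the open toggle clamp over past its middle, so that it snaps shut and its foot holds the mould down. Leave the jar, the cup and the bowl where they stand.

Things in the scene. Friction and masses are not known exactly. Their poses are not given: they have to be found in the camera images.
- machine: White bench-top vibrating table, fixed. z up; y along its length, the way the mould is pushed. Origin on the bench surface below the centre of the mould when home. Bare aluminium top plate 200 mm (x) by 480 mm (y -260 to +220 mm), 100 mm above the bench. Steel side guides 10 mm high above the plate (y -260 to +140 mm) leave a 141 mm wide track centred on x = 0, open at the -y end.
- stop_face (a point): Middle of the end stop's face at plate height (axes as machine): a steel bar across the +y end of the track, 18 mm high, 12 mm thick, its face 138.5 mm along +y from the machine's origin. The mould's +y end must come to rest against it.
- mould: White rigid plastic chocolate mould, 135 mm (x) by 275 mm (y) by 26 mm high, 18 cavities 14 mm deep, solid 30 mm lands at both ends; about 0.5 kg, loose. Origin: centre of underside; axes as machine. Starts flat between the guides, about 40 to 100 mm short of the stop. Its bare -y end face can be pushed. Slides at 1 to 5 N. Home at y = +1 mm in the machine's frame.
- clamp_pivot (a point): Hinge axis of the toggle clamp, mid-width, 147 mm above the bench; axes as machine, the hinge runs along x. The clamp is bolted to the plate behind the stop: 182 mm along +y from the machine's origin and up to 40 mm either side in x. Its steel base is 50 by 50 mm and reaches 12 mm above the pivot.
- clamp_lever (a joint): Lever angle, rad. 0 = open (start): handle leans 0.55 from vertical to +y, away from the mould, arm stands up. Grows as the handle is pushed over to -y. Over-centre spring: below 0.55 (handle upright) it springs back, above it snaps to about 1.10: handle leans 0.55 to -y and the foot, 65 mm to -y of the pivot, presses on the land of the mould (1.12 = mechanical end). Needs 2 to 8 N at the tip.
- handle_tip (a point): Centre of the free end of the clamp's flat black plastic handle, 112 mm from the pivot. The black grip is 28 mm wide (x), 14 mm thick and 72 mm long back from this end, on a thinner steel stem. Axes turn with the lever.
- jar: Bystander: closed jar, 62 mm across, 100 mm high, standing on the bench beyond the machine (its +x side). Origin at the centre of its underside.
- cup: Bystander: open steel cup, 72 mm across, 75 mm high, standing on the bench just past the clamp end of the machine. Origin at the centre of its underside.
- bowl: Bystander: small aluminium bowl, 110 mm across, 50 mm high, on the bench beyond the machine (its +x side). Origin at the centre of its underside.

How it is judged:
By the outcome, as a careful person would: the job done as asked, in the order asked, and still so for the second after the job is handed in, with the robot touching nothing.
It also fails if it takes over 48 s, if anything falls off the work surface, if the arm or the gripper's body presses on something with over 40 N, if the wrist force passes 120 N, or if a joint passes its speed limit or range.

## Working session

There is one attempt and no reset: what is moved stays moved. The work goes in short steps, Python scripts to look and compute and a tool call to move; the robot and the scene stay as the last step left them, time stands still between calls to the robot, and variables do not carry over. Pictures are saved under pics/ and viewed, about 8 in all and at most 12, crops included, and the job is handed in when it is done.

Besides the shell and the picture viewer there is one more tool, called after "Request:" as a command line: name --argument value ..., lists and objects as JSON in quotes. play_rows: Moves the arm, as the interface text tells. Its arguments: {"type":"object","properties":{"motion":{"type":"array"},"fingers":{"type":"number"},"squeeze":{"type":"number"}},"required":["motion"]}

```bash
mkdir -p pics; ls
python3 - <<'E'
from rig import ctrl
import cv2,numpy as np
s=ctrl.sense();print({k:np.round(v,3).tolist() for k,v in s.items()})
for c in("scene","top"):
    im=ctrl.capture(c);cv2.imwrite(f"pics/{c}0.png",im[:,:,::-1])
    k=ctrl.get_calibration(c);print(c,{a:np.round(b,4).tolist() for a,b in k.items()})
    for n in("machine","mould","clamp_lever","handle_tip","jar","cup","bowl","clamp_pivot","stop_face"):
        try:
            print(n,[(np.round(np.array(d["position"])*[512,384],1).tolist(),round(d["p"],2)) for d in ctrl.spot_in(c,n)[:2]])
        except Exception as e: print(n,e)
a=cv2.imread("pics/scene0.png");b=cv2.imread("pics/top0.png")
cv2.imwrite("pics/both0.png",cv2.resize(np.vstack([a,b]),None,fx=.78,fy=.78))
E
```

```text
pics
{'time_s': 0.0, 'joints': [1.117, 0.313, 1.498, -0.0, 1.331, -0.223], 'dq': [-0.0, 0.001, 0.002, 0.0, 0.001, 0.0], 'tau': [0.001, -41.226, -25.975, -0.0, 0.004, 0.0], 'eef_pos': [119.994, 510.841, 230.723], 'ee_rot': [0.0, 0.784, 0.621, -0.001], 'force': [-0.843, 0.219, 0.141], 'wrist_torque': [-0.03, -0.011, -0.002], 'grip_width': 1.0}
scene {'K': [[385.9329, 0.0, 255.1813], [0.0, 385.9329, 191.4105], [0.0, 0.0, 1.0]], 'k1': -0.0384, 'R': [[0.5862, 0.8101, -0.012], [0.5661, -0.4202, -0.7092], [-0.5795, 0.4089, -0.7049]], 't': [-423.606, -193.4747, 1340.4795]}
machine [([208.4, 233.5], 0.64)]
mould [([159.4, 216.7], 0.8)]
clamp_lever [([272.3, 163.8], 0.61)]
handle_tip [([273.8, 166.9], 0.84), ([208.9, 237.1], 0.36)]
jar [([270.3, 253.2], 0.81), ([269.9, 172.1], 0.39)]
cup [([315.3, 200.3], 0.67)]
bowl [([117.5, 312.4], 0.89)]
clamp_pivot [([269.1, 172.3], 0.63)]
stop_face [([206.2, 237.0], 0.91)]
top {'K': [[420.0106, 0.0, 251.7375], [0.0, 420.0106, 196.5759], [0.0, 0.0, 1.0]], 'k1': -0.0794, 'R': [[-0.0076, -1.0, -0.0001], [-0.9814, 0.0075, -0.1916], [0.1916, -0.0013, -0.9815]], 't': [64.2389, 632.6002, 1135.5007]}
machine [([263.8, 236.4], 0.55)]
mould [([319.2, 241.2], 0.59)]
clamp_lever [([211.1, 209.1], 0.73), ([252.2, 175.8], 0.43)]
handle_tip [([212.3, 207.6], 0.75)]
jar [([249.6, 177.0], 0.76)]
cup [([181.1, 197.6], 0.84)]
bowl [([375.8, 195.4], 0.69)]
clamp_pivot [([216.1, 213.2], 0.79)]
stop_face [([262.8, 238.0], 0.95)]
```

View pics/top0.png

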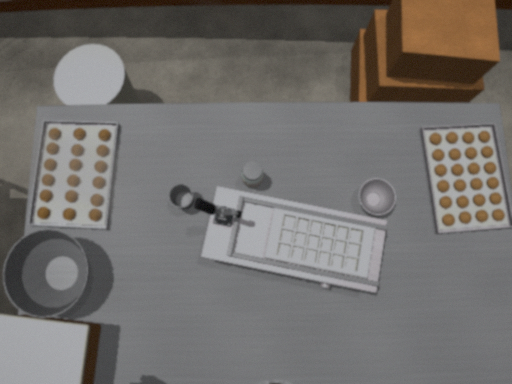

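View pics/scene0.png

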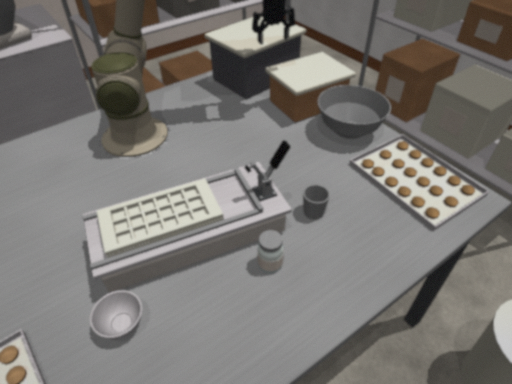

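The top view shows the machine running right to left (its +y end, with the clamp and open handle, is at about (205,205)). The mould spans columns 272–372, the jar is at (252,175), the cup at (181,197) and the bowl at (377,197). I'll enlarge both views to pick points accurately.

Run:
```python
import cv2
a=cv2.imread("pics/top0.png")[175:300,190:400];cv2.imwrite("pics/topc.png",cv2.resize(a,None,fx=3.8,fy=3.8,interpolation=cv2.INTER_CUBIC))
b=cv2.imread("pics/scene0.png")[130:280,75:300];cv2.imwrite("pics/scc.png",cv2.resize(b,None,fx=3.5,fy=3.5,interpolation=cv2.INTER_CUBIC))
```

```text
(no output)
```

View pics/topc.png

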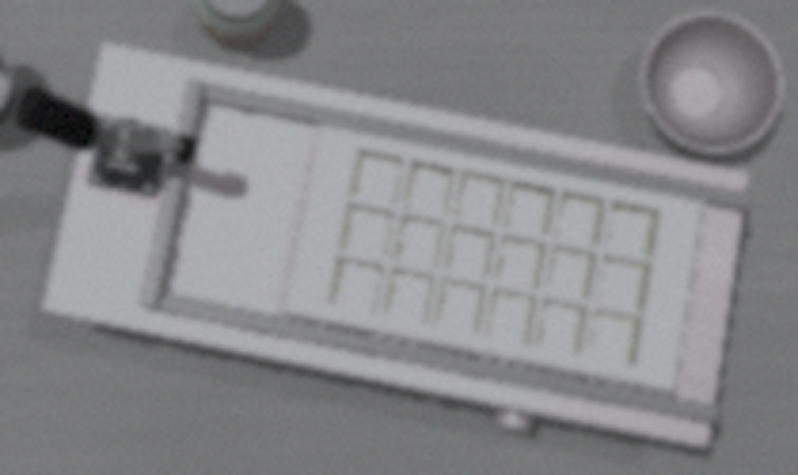

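View pics/scc.png

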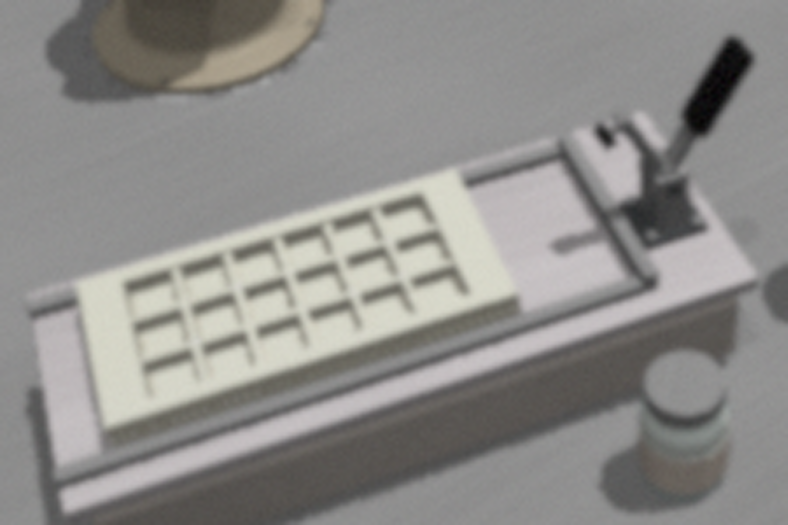

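```bash
cat > h.py <<'E'
from rig import ctrl
import numpy as np, json
from scipy.optimize import least_squares
C={c:ctrl.get_calibration(c) for c in("top","scene")}
def proj(c,X):
    k=C[c];p=np.array(k["R"])@X+np.array(k["t"]);u=p[:2]/p[2];u=u*(1+k["k1"]*(u@u));K=np.array(k["K"]);return u*[K[0,0],K[1,1]]+K[:2,2]
def T(m,P):
    c,s=np.cos(m[2]),np.sin(m[2]);return np.array([m[0]+c*P[0]-s*P[1],m[1]+s*P[0]+c*P[1],P[2]])
tp=lambda a,b:("top",np.array([a,b])/3.8+[190,175])
sp=lambda a,b:("scene",np.array([a,b])/3.5+[75,130])
E
python3 - <<'E'
from h import *
pl=[((100,220,100),tp(105,45)),((-100,220,100),tp(43,312)),((100,-260,100),tp(747,190)),((-100,-260,100),tp(712,447)),
((100,220,100),sp(755,280)),((-100,220,100),sp(637,112)),((100,-260,100),sp(66,512))]
mo=[((67.5,137.5,126),tp(322,125)),((-67.5,137.5,126),tp(280,313)),((67.5,-137.5,126),tp(703,203)),((-67.5,-137.5,126),tp(675,390)),
((-67.5,137.5,126),sp(460,170)),((67.5,137.5,126),sp(519,297)),((-67.5,-137.5,126),sp(78,283)),((67.5,-137.5,126),sp(107,430))]
f=lambda m,L:np.concatenate([proj(o[0],T([m[0],m[1],m[2]/1000],P))-o[1] for P,o in L])
for n,L in(("pl",pl),("mo",mo)):
    r=least_squares(f,[450,0,0],args=(L,),loss="soft_l1");print(n,r.x,np.round(r.fun.reshape(-1,2),1).tolist())
    if n=="pl":
        m=[r.x[0],r.x[1],r.x[2]/1000]
    else:
        c,s=np.cos(m[2]),np.sin(m[2]);d=r.x[:2]-m[:2];print("mould in machine",c*d[0]+s*d[1],-s*d[0]+c*d[1])
json.dump(list(m),open("m.json","w"))
th=.55
P=lambda x:T(m,(x,182+112*np.sin(th),147+112*np.cos(th)))
o=[tp(28,100),sp(742,45)]
r=least_squares(lambda x:np.concatenate([proj(a,P(x[0]))-b for a,b in o]),[0]);print("clamp x",r.x,r.fun,P(r.x[0]),T(m,(r.x[0],182,147)))
for n,z,a,b in(("jar",0,(249.6,177),(270.3,253.2)),("cup",0,(181.1,197.6),(315.3,200.3)),("bowl",0,(375.8,195.4),(117.5,312.4))):
    r=least_squares(lambda X:np.concatenate([proj("top",X)-a,proj("scene",X)-b]),[500,0,50]);print(n,r.x.round())
E
```

```text
pl [ 512.99937894  -38.46943247 -211.32109769] [[-0.7, -1.1], [-0.5, -0.2], [1.1, -4.7], [-0.7, 0.5], [-0.6, -1.5], [0.2, -1.3], [-3.4, 0.2]]
mo [ 498.03389094 -118.97631378 -215.12712684] [[-1.1, -1.6], [-0.2, -1.4], [-0.6, -1.3], [-1.3, -0.3], [-1.8, -0.4], [-0.6, -1.1], [-1.4, -0.5], [-1.7, -0.5]]
mould in machine 2.2538869055683968 -81.85501672990907
clamp x [24.67791465] [-0.38720058 -0.20920119 -0.75445051  0.41543802] [587.58222455 191.54438601 242.48274647] [575.30315126 134.30567982 147.        ]
jar [697.  65.  33.]
cup [636. 265.  43.]
bowl [ 636. -299.   49.]
```

Request:
play_rows --motion '[[[-28,20,0],[0,0,0]],[[-28,20,0],[0,0,0]],[[-28,20,0],[0,0,0]],[[-28,20,0],[0,0,0]],[[-28,20,0],[0,0,0]],[[-28,20,0],[0,0,0]],[[-28,20,0],[0,0,0]],[[-28,20,0],[0,0,0]],[[-28,20,0],[0,0,0]],[[-28,20,0],[0,0,0]],[[-28,20,0],[0,0,0]],[[-28,20,0],[0,0,0]],[[-28,20,0],[0,0,0]],[[-28,20,0],[0,0,0]],[[-28,20,0],[0,0,0]],[[-28,20,0],[0,0,0]],[[-28,20,0],[0,0,0]],[[-28,20,0],[0,0,0]],[[-28,20,0],[0,0,0]],[[-28,20,0],[0,0,0]]]' --fingers 40

```text
time_s: 2.67
eef_pos: [381.7, -127.5, 231.4]
ee_rot: [0.0, 0.784, 0.621, 0.0]
force: [0.2, 0.4, 0.6]
grip_width: 0.467
```

Request:
play_rows --motion '[[[-26,22,0],[0,0,0]],[[-26,22,0],[0,0,0]],[[-26,22,0],[0,0,0]],[[-26,22,0],[0,0,0]],[[-26,22,0],[0,0,0]],[[0,0,0],[0,0,7]],[[0,0,0],[0,0,7]],[[0,0,0],[0,0,7]],[[0,0,0],[0,0,7]],[[0,0,0],[0,0,7]],[[0,0,0],[0,0,7]],[[0,0,0],[0,0,7]],[[0,0,0],[0,0,7]],[[0,0,0],[0,0,7]],[[0,0,0],[0,0,7]],[[0,0,0],[0,0,7]],[[0,0,0],[0,0,7]],[[0,0,0],[0,0,5]],[[0,0,0],[0,0,0]]]'

```text
time_s: 4.25
eef_pos: [458.8, -277.3, 231.3]
ee_rot: [0.0, 0.994, -0.108, -0.0]
force: [-0.0, -0.4, 0.8]
grip_width: 0.471
```

```bash
cat >> h.py <<'E'
def rep():
    from scipy.spatial.transform import Rotation as Ro
    m=json.load(open("m.json"));s=ctrl.sense();q=s["ee_rot"];R=Ro.from_quat([*q[1:],q[0]]).as_matrix()
    d=np.array(s["eef_pos"])-[m[0],m[1],0];c,sn=np.cos(m[2]),np.sin(m[2])
    print("t",s["time_s"],"machine",np.round([c*d[0]+sn*d[1],-sn*d[0]+c*d[1],d[2]],1),"yaw",np.arctan2(R[1,0],R[0,0]),"tz",R[:,2].round(3),"F",np.round(s["force"],1),"w",s["grip_width"])
    return s,R
E
python3 - <<'E'
from h import *
import cv2
s,R=rep()
im=ctrl.capture("wrist");cv2.imwrite("pics/w1.png",im[:,:,::-1])
k=ctrl.get_calibration("wrist");print({a:np.round(b,4).tolist() for a,b in k.items()})
E
```

```text
t 4.25 machine [  -2.9 -244.9  231.3] yaw -0.2163878801369604 tz [-0. -0. -1.] F [-0.  -0.4  0.8] w 0.47100765058473226
{'K': [[343.7061, 0.0, 259.7156], [0.0, 343.7061, 187.7375], [0.0, 0.0, 1.0]], 'k1': -0.1015, 'tool_from_camera': [[1.0, 0.0006, 0.0008, -0.5349], [-0.0008, 0.9453, 0.3263, -84.1985], [-0.0005, -0.3263, 0.9453, -141.9454], [0.0, 0.0, 0.0, 1.0]]}
```

View pics/w1.png

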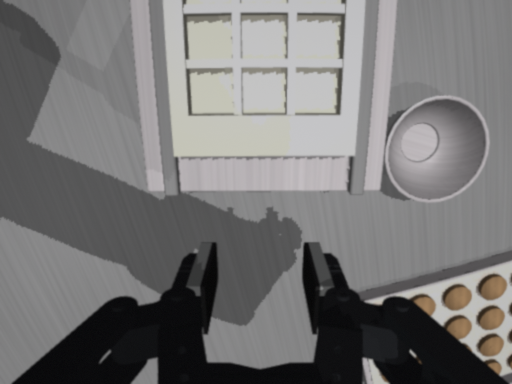

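The wrist view shows the mould's -y end at row ≈157 (columns 177–357), and the plate end at row ≈191. The fingers are central, and the bowl at (438,148) is clear on the right. I'll convert those pixels.

Run:
```python
from h import *
import cv2
s,R=rep();k=ctrl.get_calibration("wrist");M=np.array(k["tool_from_camera"]);m=json.load(open("m.json"))
def at(u,v,z):
    p=cv2.undistortPoints(np.array([[[u,v]]],float),np.array(k["K"]),np.array([k["k1"],0,0,0,0]))[0,0]
    d=R@M[:3,:3]@[*p,1];o=R@M[:3,3]+s["eef_pos"];X=o+d*(z-o[2])/d[2]
    e=X-[m[0],m[1],0];c,sn=np.cos(m[2]),np.sin(m[2]);return np.round([c*e[0]+sn*e[1],-sn*e[0]+c*e[1]],1)
for a in((177,157,100),(357,157,100),(177,157,126),(357,157,126),(180,191,100),(348,191,100),(148,191,100),(381,191,100),(162,110,110),(371,110,110),(360,20,110),(156,20,110)):print(a,at(*a))
```

```text
t 4.3 machine [  -3.  -244.9  231.3] yaw -0.2115438460814495 tz [-0. -0. -1.] F [-0.6  0.6  0.9] w 0.47076378010950193
(177, 157, 100) [ -71.2 -228.3]
(357, 157, 100) [  76.8 -228.2]
(177, 157, 126) [ -64.8 -221.9]
(357, 157, 126) [  69.2 -221.8]
(180, 191, 100) [ -70.9 -258. ]
(348, 191, 100) [  71.7 -257.9]
(148, 191, 100) [ -98.6 -258. ]
(381, 191, 100) [ 100.4 -257.9]
(162, 110, 110) [ -77.7 -189. ]
(371, 110, 110) [  81.6 -188.8]
(360, 20, 110) [  68.4 -124.6]
(156, 20, 110) [ -77.5 -124.7]
```

Request:
play_rows --motion '[[[1,2,15],[0,0,0]],[[1,2,15],[0,0,0]],[[1,0,15],[0,0,0]],[[0,0,15],[0,0,0]],[[0,0,15],[0,0,0]],[[0,0,15],[0,0,0]],[[0,0,12],[0,0,0]],[[0,0,10],[0,0,0]],[[0,0,8],[0,0,0]],[[0,0,0],[0,0,0]]]'

```text
time_s: 5.13
eef_pos: [460.4, -281.4, 109.9]
ee_rot: [-0.001, 0.994, -0.106, -0.001]
force: [0.8, -0.9, 0.2]
grip_width: 0.471
```

Request:
play_rows --motion '[[[0,-3,0],[0,0,0]],[[0,-3,0],[0,0,0]],[[0,-3,0],[0,0,0]],[[0,-3,0],[0,0,0]],[[0,-4,0],[0,0,0]],[[0,-4,0],[0,0,0]],[[0,-4,0],[0,0,0]],[[0,-4,0],[0,0,0]],[[0,-4,0],[0,0,0]],[[0,-4,0],[0,0,0]],[[0,0,0],[0,0,0]]]'

```text
time_s: 6.05
eef_pos: [468.7, -246.2, 111.6]
ee_rot: [0.0, 0.994, -0.106, 0.0]
force: [-0.1, -0.3, 0.5]
grip_width: 0.469
```

Run:
```python
from h import *
import cv2
rep();im=ctrl.capture("wrist");cv2.imwrite("pics/w2.png",im[:,:,::-1])
```

```text
t 6.05 machine [   0.3 -212.4  111.6] yaw -0.21300998444208877 tz [ 0.001 -0.    -1.   ] F [-0.1 -0.3  0.5] w 0.46893565414473376
```

View pics/w2.png

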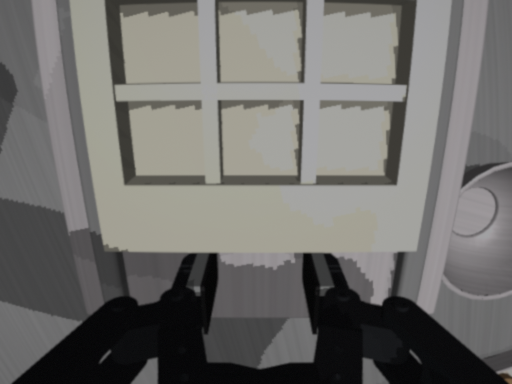

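Wrist view: the mould's near edge is at row 252, with the fingertips right at it (row ≈254, columns 205 and 315). I'll continue the push slowly and check force.

Request:
play_rows --motion '[[[0,-4,1],[0,0,0]],[[0,-4,1],[0,0,0]],[[0,-4,0],[0,0,0]],[[0,-4,0],[0,0,0]],[[0,-4,0],[0,0,0]],[[0,-4,0],[0,0,0]],[[0,-4,0],[0,0,0]]]'

```text
time_s: 6.68
eef_pos: [474.8, -220.4, 110.1]
ee_rot: [0.001, 0.994, -0.107, 0.001]
force: [-0.9, -7.2, 5.5]
grip_width: 0.468
```

```bash
cat >> h.py <<'E'
import cv2
def at(s,R,u,v,z):
    k=ctrl.get_calibration("wrist");M=np.array(k["tool_from_camera"]);m=json.load(open("m.json"))
    p=cv2.undistortPoints(np.array([[[u,v]]],float),np.array(k["K"]),np.array([k["k1"],0,0,0,0]))[0,0]
    d=R@M[:3,:3]@[*p,1];o=R@M[:3,3]+s["eef_pos"];X=o+d*(z-o[2])/d[2]
    e=X-[m[0],m[1],0];c,sn=np.cos(m[2]),np.sin(m[2]);return np.round([c*e[0]+sn*e[1],-sn*e[0]+c*e[1]],1)
E
python3 - <<'E'
from h import *
s,R=rep();im=ctrl.capture("wrist");cv2.imwrite("pics/w3.png",im[:,:,::-1])
g=im[:,250:270].mean((1,2));e=g[245:268];print(e.round().tolist())
s2=dict(s);s2["eef_pos"]=np.array(s["eef_pos"])
# edge relative to TCP for row 252 at z126
print(at(s2,R,255,252,126))
E
```

```text
t 6.6833 machine [   0.8 -185.9  110.1] yaw -0.2135529847211141 tz [ 0.001 -0.003 -1.   ] F [-0.9 -7.2  5.5] w 0.4675515241650376
[158.0, 158.0, 158.0, 158.0, 158.0, 158.0, 158.0, 158.0, 156.0, 152.0, 147.0, 145.0, 145.0, 145.0, 145.0, 145.0, 145.0, 144.0, 139.0, 133.0, 125.0, 114.0, 104.0]
[  -1.6 -173.5]
```

Request:
play_rows --motion '[[[0,-3,0],[0,0,0]],[[0,-3,0],[0,0,0]],[[0,-3,0],[0,0,0]],[[0,-3,0],[0,0,0]],[[0,-3,0],[0,0,0]],[[0,-3,0],[0,0,0]],[[0,-3,0],[0,0,0]],[[0,-3,0],[0,0,0]],[[0,-3,0],[0,0,0]],[[0,0,0],[0,0,0]]]'

```text
time_s: 7.57
eef_pos: [480.6, -193.5, 110.0]
ee_rot: [0.001, 0.994, -0.106, 0.001]
force: [1.2, -4.9, 4.0]
grip_width: 0.468
```

Request:
play_rows --motion '[[[0,-1,0],[0,0,0]],[[0,-1,0],[0,0,0]],[[0,-1,0],[0,0,0]],[[0,-1,0],[0,0,0]],[[0,0,0],[0,0,0]]]'

```text
time_s: 7.98
eef_pos: [481.3, -189.9, 110.0]
ee_rot: [0.001, 0.994, -0.107, 0.001]
force: [-1.5, -6.6, 5.2]
grip_width: 0.469
```

Run:
```python
from h import *
s,R=rep()
im=ctrl.capture("scene");cv2.imwrite("pics/s3.png",cv2.resize(im[130:280,75:300,::-1],None,fx=3.5,fy=3.5,interpolation=cv2.INTER_CUBIC))
im=ctrl.capture("top");cv2.imwrite("pics/t3.png",cv2.resize(im[175:300,190:400,::-1],None,fx=3.8,fy=3.8,interpolation=cv2.INTER_CUBIC))
```

```text
t 7.9833 machine [   0.8 -154.7  110. ] yaw -0.21348742402367346 tz [ 0.001 -0.002 -1.   ] F [-1.5 -6.6  5.2] w 0.4687702379996192
```

Request:
play_rows --motion '[[[0,-1,0],[0,0,0]],[[0,-1,0],[0,0,0]],[[0,-1,0],[0,0,0]],[[0,-1,0],[0,0,0]],[[0,0,0],[0,0,0]]]'

```text
time_s: 8.5
eef_pos: [482.2, -186.0, 110.0]
ee_rot: [0.001, 0.994, -0.107, 0.001]
force: [-0.5, -5.8, 3.9]
grip_width: 0.467
```

Request:
play_rows --motion '[[[0,-1,0],[0,0,0]],[[0,-1,0],[0,0,0]],[[0,0,0],[0,0,0]]]'

```text
time_s: 8.75
eef_pos: [482.6, -184.1, 110.0]
ee_rot: [0.001, 0.994, -0.107, 0.001]
force: [-0.7, -6.6, 4.6]
grip_width: 0.472
```

Machine y is now ≈ -149. I'm creeping on in small steps until the force rises.

Request:
play_rows --motion '[[[0,-1,0],[0,0,0]],[[0,-1,0],[0,0,0]],[[0,0,0],[0,0,0]]]'

```text
time_s: 9.0
eef_pos: [483.0, -182.1, 110.0]
ee_rot: [0.001, 0.994, -0.107, 0.001]
force: [-1.8, -5.8, 4.9]
grip_width: 0.465
```

Request:
play_rows --motion '[[[0,-1,0],[0,0,0]],[[0,-1,0],[0,0,0]],[[0,0,0],[0,0,0]]]'

```text
time_s: 9.25
eef_pos: [483.3, -181.6, 110.0]
ee_rot: [0.002, 0.994, -0.106, 0.001]
force: [-3.5, -14.8, 2.1]
grip_width: 0.472
```

Request:
play_rows --motion '[[[0,-1,0],[0,0,0]],[[0,0,0],[0,0,0]]]'

```text
time_s: 9.42
eef_pos: [483.7, -181.6, 110.1]
ee_rot: [0.003, 0.994, -0.106, 0.001]
force: [-2.7, -20.1, 1.4]
grip_width: 0.47
```

Run:
```python
from h import *
s,R=rep()
a=ctrl.capture("scene");b=ctrl.capture("top")
A=cv2.resize(a[150:240,130:300,::-1],None,fx=4,fy=4,interpolation=cv2.INTER_CUBIC);B=cv2.resize(b[190:260,200:370,::-1],None,fx=4,fy=4,interpolation=cv2.INTER_CUBIC)
cv2.imwrite("pics/c4.png",cv2.resize(np.vstack([A,B]),None,fx=.93,fy=.93))
```

```text
t 9.4167 machine [   1.3 -146.1  110.1] yaw -0.21308753306907408 tz [ 0.002 -0.007 -1.   ] F [ -2.7 -20.1   1.4] w 0.4702084388382717
```

View pics/c4.png

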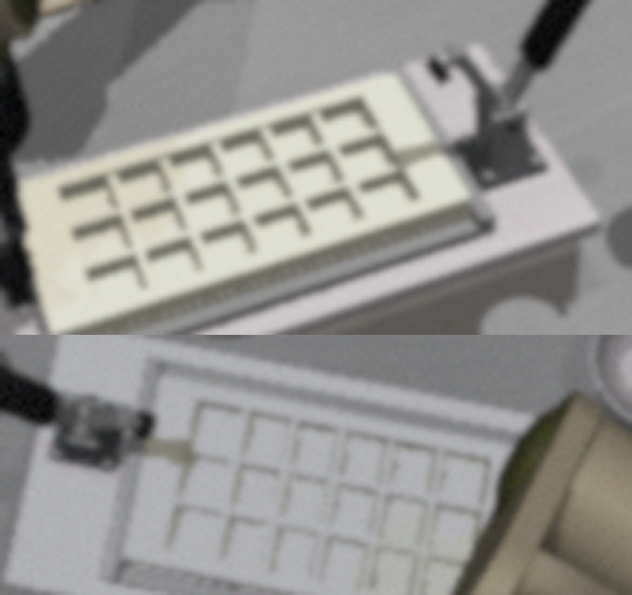

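The mould's far end sits squarely against the stop across its full width: in both crops no plate shows in the gap. The force is 20 N with no further travel. I'll back off, rise, and go over to the far side of the handle.

Request:
play_rows --motion '[[[0,1,0],[0,0,0]],[[0,2,0],[0,0,0]],[[0,5,0],[0,0,0]],[[0,8,0],[0,0,0]],[[0,0,-20],[0,0,0]],[[0,0,-30],[0,0,0]],[[0,0,-30],[0,0,0]],[[0,0,-30],[0,0,0]],[[0,0,-30],[0,0,0]],[[0,0,-30],[0,0,0]],[[0,0,-30],[0,0,0]]]'

```text
time_s: 10.43
eef_pos: [479.5, -193.8, 310.6]
ee_rot: [-0.0, 0.994, -0.106, -0.0]
force: [1.1, 0.0, 0.2]
grip_width: 0.469
```

Request:
play_rows --motion '[[[2,-30,0],[0,0,0]],[[2,-30,0],[0,0,0]],[[2,-30,0],[0,0,0]],[[2,-30,0],[0,0,0]],[[2,-30,0],[0,0,0]],[[2,-30,0],[0,0,0]],[[2,-30,0],[0,0,0]],[[2,-30,0],[0,0,0]],[[2,-30,0],[0,0,0]],[[2,-30,0],[0,0,0]],[[2,-30,0],[0,0,0]],[[2,-30,0],[0,0,0]],[[0,-30,0],[0,0,0]],[[0,-30,0],[0,0,0]],[[0,-30,0],[0,0,0]],[[0,0,0],[0,0,0]]]' --fingers 0

```text
time_s: 11.77
eef_pos: [598.4, 245.1, 307.8]
ee_rot: [-0.001, 0.995, -0.104, -0.001]
force: [1.0, -0.3, -0.6]
grip_width: -0.0
```

Run:
```python
from h import *
s,R=rep()
a=ctrl.capture("wrist");cv2.imwrite("pics/w5.png",a[:,:,::-1])
```

```text
t 11.7667 machine [ 24.  295.2 307.8] yaw -0.20878371073355637 tz [-0.002  0.001 -1.   ] F [ 1.  -0.3 -0.6] w -0.0003472365471761902
```

View pics/w5.png

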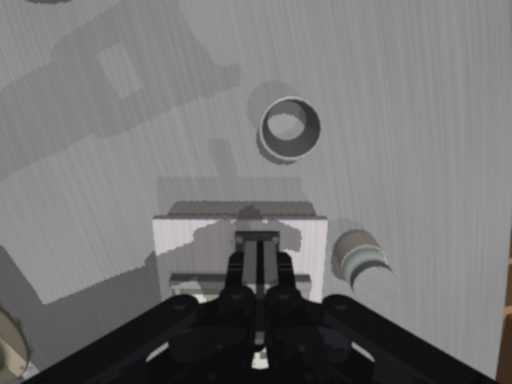

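The wrist view shows the clamp base centred at column ≈258, directly in line with the closed fingers. The cup at (290,128) is well clear ahead, and the jar is at (365,270). Next I descend behind the handle and push.

Request:
play_rows --motion '[[[0,0,15],[0,0,0]],[[0,0,20],[0,0,0]],[[0,0,20],[0,0,0]],[[0,0,20],[0,0,0]],[[0,0,15],[0,0,0]],[[0,0,5],[0,0,0]],[[0,0,0],[0,0,0]]]'

```text
time_s: 12.4
eef_pos: [598.3, 239.9, 213.2]
ee_rot: [0.0, 0.994, -0.107, -0.001]
force: [-0.2, -0.2, 0.3]
grip_width: 0.001
```

Request:
play_rows --motion '[[[0,5,0],[0,0,0]],[[0,5,0],[0,0,0]],[[0,5,0],[0,0,0]],[[0,5,0],[0,0,0]],[[0,5,0],[0,0,0]],[[0,4,0],[0,0,0]],[[0,4,0],[0,0,0]],[[0,4,0],[0,0,0]],[[0,4,0],[0,0,0]],[[0,4,0],[0,0,0]],[[0,4,0],[0,0,0]],[[0,4,0],[0,0,0]]]'

```text
time_s: 13.4
eef_pos: [587.6, 189.5, 215.2]
ee_rot: [-0.001, 0.994, -0.106, 0.001]
force: [1.0, 3.8, 2.8]
grip_width: -0.002
```

Run:
```python
from h import *
s,R=rep()
a=ctrl.capture("scene");cv2.imwrite("pics/s6.png",cv2.resize(a[100:250,150:350,::-1],None,fx=3.5,fy=3.5,interpolation=cv2.INTER_CUBIC))
```

```text
t 13.4 machine [ 25.2 238.5 215.2] yaw -0.21276641398984156 tz [ 0.002  0.001 -1.   ] F [1.  3.8 2.8] w -0.0018231265549807749
```

View pics/s6.png

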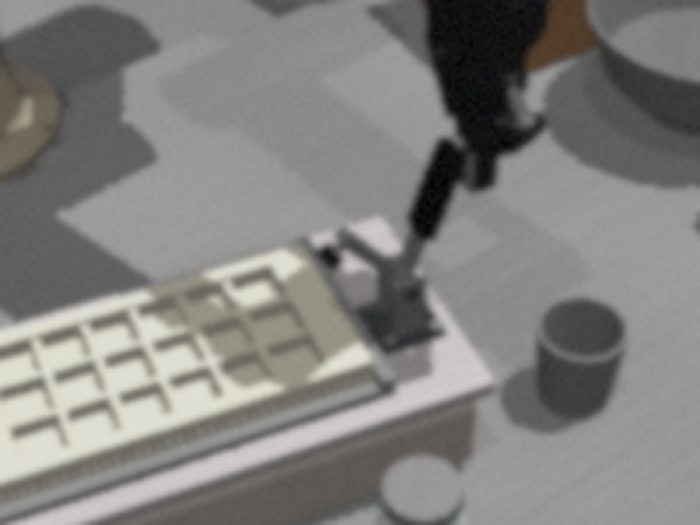

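The fingers are behind the handle at its tip, and the lever is turning under about 4 N. I'll keep pushing past upright.

Request:
play_rows --motion '[[[0,4,0],[0,0,0]],[[0,4,0],[0,0,0]],[[0,4,0],[0,0,0]],[[0,4,0],[0,0,0]],[[0,4,0],[0,0,0]],[[0,4,0],[0,0,0]],[[0,4,0],[0,0,0]],[[0,4,0],[0,0,0]],[[0,4,0],[0,0,0]],[[0,4,0],[0,0,0]]]'

```text
time_s: 14.28
eef_pos: [579.8, 149.5, 216.9]
ee_rot: [-0.0, 0.994, -0.106, 0.003]
force: [0.2, 1.5, 12.5]
grip_width: -0.003
```

Request:
play_rows --motion '[[[0,3,0],[0,0,0]],[[0,3,0],[0,0,0]],[[0,3,0],[0,0,0]],[[0,3,0],[0,0,0]],[[0,3,0],[0,0,0]],[[0,0,0],[0,0,0]],[[0,0,0],[0,0,0]]]'

```text
time_s: 14.87
eef_pos: [575.7, 135.1, 214.2]
ee_rot: [0.0, 0.994, -0.107, -0.0]
force: [0.3, 0.6, 0.3]
grip_width: 0.004
```

Run:
```python
from h import *
s,R=rep()
a=ctrl.capture("scene");cv2.imwrite("pics/s7.png",cv2.resize(a[100:250,150:350,::-1],None,fx=3.5,fy=3.5,interpolation=cv2.INTER_CUBIC))
```

```text
t 14.8667 machine [ 24.9 182.9 214.2] yaw -0.21358322439163688 tz [-0. -0. -1.] F [0.3 0.6 0.3] w 0.003515937574129115
```

View pics/s7.png

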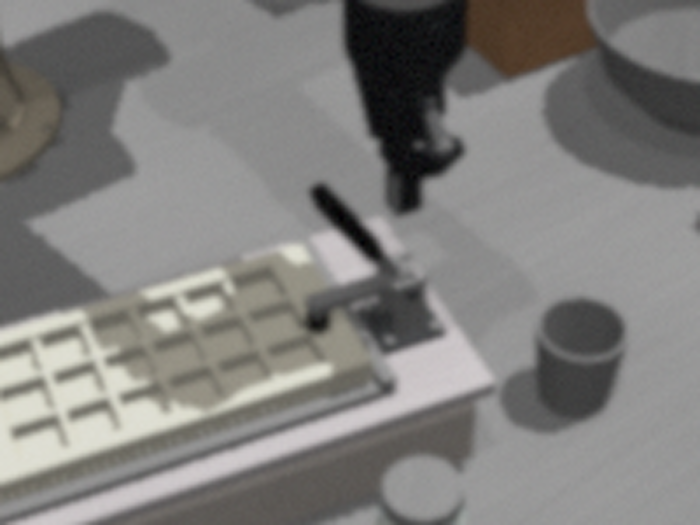

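The clamp has snapped shut: the handle leans to -y and the foot, at crop (317,318), is on the mould's land. The tool force is near zero. I'll retreat and check once more.

Request:
play_rows --motion '[[[0,-10,0],[0,0,0]],[[0,-20,0],[0,0,0]],[[0,-20,0],[0,0,0]],[[0,0,-25],[0,0,0]],[[0,0,-30],[0,0,0]],[[0,0,-30],[0,0,0]],[[0,0,-30],[0,0,0]],[[0,0,0],[0,0,0]],[[0,0,0],[0,0,0]],[[0,0,0],[0,0,0]]]'

```text
time_s: 15.75
eef_pos: [586.1, 184.7, 328.2]
ee_rot: [0.0, 0.994, -0.106, -0.001]
force: [0.5, 0.3, -0.3]
grip_width: -0.0
```

Run:
```python
from h import *
s,R=rep()
a=ctrl.capture("scene");A=a[100:380,60:350,::-1];cv2.imwrite("pics/s8.png",cv2.resize(A,None,fx=2.1,fy=2.1,interpolation=cv2.INTER_CUBIC))
for n in("jar","cup","bowl"):print(n,[(np.round(np.array(d["position"])*[512,384],1).tolist(),round(d["p"],2)) for d in ctrl.spot_in("scene",n)[:1]])
```

```text
t 15.75 machine [ 24.7 233.5 328.2] yaw -0.21293163893602418 tz [-0.002 -0.    -1.   ] F [ 0.5  0.3 -0.3] w -0.0003015838129402042
jar [([269.5, 249.6], 0.74)]
cup [([314.0, 202.7], 0.75)]
bowl [([116.0, 314.2], 0.61)]
```

View pics/s8.png

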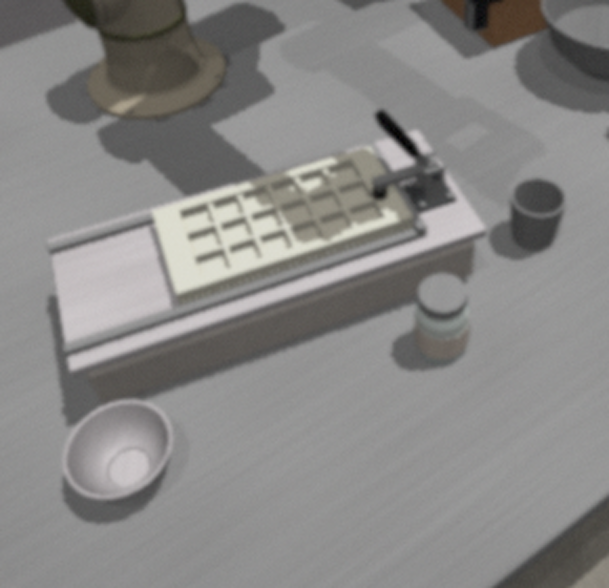

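The mould is at the stop with the foot on its land, and the lever is shut. The jar, cup and bowl are unmoved, and the arm is clear.

```bash
python3 -c "
from rig import ctrl
print(ctrl.finish_job())"
```

```text
the job is handed in; nothing more can be done
None
```

I slid the mould about 80 mm along the table to the end stop, then pushed the clamp handle over from behind until it snapped shut. I handed the job in at about 16 s on the robot's clock, with the arm clear.

- **Mould:** at the stop the push force rose from about 6 N to 20 N and the mould stopped moving. The pictures showed its end flush along the full width of the stop. It was only pushed, never lifted.
- **Clamp:** the last picture shows the handle leaning toward -y and the foot on the mould's land. The fingers touched nothing, with force about 0.5 N.
- **Jar, cup and bowl:** the detector put them within about 4 pixels of where they started, and the robot never went near them.
- **Disagreement:** the camera-based position of the machine and the wrist camera differed by about 2 mm, which is within the calibration error. I therefore judged "home" by the force rise rather than by position.

No check failed.

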